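# Feel both brake levers on a handlebar in the vise

## Robot

A 6-joint arm with a two-finger parallel gripper is mounted at the origin on the work surface. World frame = base frame: x ahead of the robot, y to its left, z up, the work surface at z = 0. Lengths are in m, angles in degrees, forces in N, time in s.
With the tool pointing down it reaches from about 0.4 to 0.825 m from the base axis. Payload 7 kg.
Tool frame: the origin (TCP) lies between the finger pads; the fingertips stand 19 mm ahead of it and the grasp point (between the pads) is the TCP (r.finger_overhang is the distance from the TCP to the fingertips, in m); z points along the fingers, y is the direction in which the jaws open and shut (so a half turn about z gives the same grasp; the last joint's range is limited). The gripper opens to 88 mm and grips with 3 to 60 N. Pads are 19 mm wide; open, the fingers measure 130 mm over their backs; the gripper's body (78 mm by 193 mm) begins 47 mm behind the grasp point.
Start: joints at [-52.592, 20.546, 0.682, 0, -70.136, -16.507], TCP at [0.241, -0.631, 0.246] pointing down, gripper open.
Joint ranges: [-176.03, 176.03], [-82.01, 121.73], [-58.28, 71.71], [-173.87, 95.51], [-174.79, -0.11], [-173.66, 173.66]. Speed limits (degrees/s): [136.94, 136.94, 172.46, 180, 180, 180].

## Interface

Orientations are given as [roll, pitch, yaw] about the fixed x, y, z axes, in that order (R = Rz(yaw) Ry(pitch) Rx(roll)).
In Python, from plant import r, optics gives the robot as it stands. The module is installed in compiled form; this text tells all that it offers.
- The arm moves only by the tool step_arm, never from a script. Its argument "increments" is a list of rows, each an object of numbers: "tx", "ty", "tz": the shift along the world's x, y, z in mm; "ax", "ay", "az": the turn, a rotation vector about the world's x, y, z in degrees; "claw": the gripper command: -1 is shut, 1 is fully open, values between are in proportion. In form: [{"tx": .., "ty": .., "tz": .., "ax": .., "ay": .., "az": .., "claw": ..}, ...]. A call has 1 to 12 rows; each row shifts and turns the commanded pose from where the row before left it; what a row does not reach is not made up. A row lasts 1/10 s, in which the tool goes at most 50 mm and 8.59 degrees, less where a joint would pass 70% of its speed; a pose out of reach is approached as far as the arm can. A call with a gripper value outside its range is refused whole. The fingers move at their own pace and stop on an object; "newtons" is the grip in N (left out, the last holds). Time passes only in rows, so rows that do not move let the fingers close. It gives the time, the measured TCP pose, the force and the opening at its end, in the units of the state.
- r.get_state(): the state, without advancing time (a new reading comes with each control period).
- optics.capture(name): name is "side" or "top" or "wrist"; returns a dict with "image" (400x640x3 uint8, blue, green, red), "depth" (400x640 float32, m along the optical axis (not along the pixel's ray), 0 where there is no reading), "fx", "fy", "cx", "cy" (pixels), "distortion" ([k1, k2, p1, p2, k3] as OpenCV has them; the pictures are not rectified), "R" (3x3) and "t" (3): a world point X has camera coordinates R X + t. Camera axes: x right, y down, z forward; pixel columns grow to the right and rows downward; lengths in m; the calibration is good to about 2 mm. A picture is of the moment at which its call begins.
- r.close_job(): hands the job in, once; it reports no verdict.
The state is a dict: "time_s": time; "joints": joint angles; "qd": joint speeds; "joint_torque": joint torques, N m; "tcp_pos": TCP position; "eef_rot": TCP orientation; "contact_force": force on the tool from outside, world axes, zero at the start; "moment": the same for the moment, N m; "gripper_width": finger opening in m.
Only numpy, scipy, OpenCV 4.12 (cv2) and the standard library are available. Lean on these libraries where they do the work, as an engineer would, in place of code of your own. Each camera call takes 0.05 s, during which the arm holds its last target. There are 200 camera calls.

## Task

Check both hydraulic brakes on the handlebar in the vise, the front one first: its lever is on the same side of the bar as the bell. With the backs of the fingers, push the lever in towards its grip until it comes up firm, short of the grip, keep it pressed firmly for a good second, and let it spring fully back out; then do the same with the other lever. Push from outside only, without pinching a lever, putting fingers behind it or forcing it, and leave the loose things on the table where they are.

Things in the scene. Friction and masses are not known exactly. Their poses are not given: they have to be found in the camera images.
- bar: flat bicycle handlebar, 600 mm long, clamped level by its middle in the blue bench vise; origin on its axis at mid-length, 145 mm above the table; its y runs along the bar to the left-hand end, its x points square to it, away from the side the brake levers are on, z up. Beyond 100 mm from the middle each half is bent 5 degrees towards +x. Rubber grips of 32 mm diameter cover the outer 135 mm
- bell: steel dome bell, 42 mm across, standing 44 mm above the bar's axis, clamped on the bar 90 mm from its middle, on the left or the right; origin on the bar's axis. The brake on its side is the front brake
- lamp: black round headlamp, 35 mm diameter and 67 mm long, top 54 mm above the bar's axis, clamped on the bar 90 mm from its middle on the side opposite the bell; origin on the bar's axis
- vise: blue bench vise fixed on the table, 100 mm jaws with aluminium soft jaws, 169 mm high; origin on the table under the middle of the jaws; the bar lies in its jaws along its y. Its screw and cross handle reach 165 mm towards the robot (-x), at a height of 90 mm
- lever_left (a joint): brake lever at the left-hand (+y) end of the bar: angle, 0 at rest, growing as it swings level towards the grip about an upright pin; firm somewhere between 0.2 and 0.35. At the point blade_left the return spring resists with 1.3 N at rest, about 2.3 N at the end of the free stroke of 15 to 27 mm; from there it gains 3 to 4 N per mm. A normal firm press is 10 to 20 N; 45 N is too much
- blade_left (a point): where to push: on the outer face (away from the grip) of the left lever's aluminium blade, at mid-height, level with the bar's axis, 75 mm from the lever's pin. Blade 13 mm tall, 10 mm thick, straight from 35 mm inboard to 20 mm outboard of here; +y of the point runs along it to the tip; x points square through it at the grip (push that way). At rest this face is 55 mm from the grip
- piston_left: steel piston in the left brake's housing, hidden; the lever's short arm meets it at the end of the free stroke and is stopped by it
- brake_left: black housing of the left brake, clamped on the bar inboard of the grip; lies along the bar on the levers' side, up to 45 mm out from the bar's axis, top 22 mm above it; origin on the bar's axis about 102 mm from its middle
- lever_right (a joint): brake lever at the right-hand (-y) end of the bar: angle, 0 at rest, growing as it swings level towards the grip about an upright pin; firm somewhere between 0.2 and 0.35. At the point blade_right the return spring resists with 1.3 N at rest, about 2.3 N at the end of the free stroke of 15 to 27 mm; from there it gains 3 to 4 N per mm. A normal firm press is 10 to 20 N; 45 N is too much
- blade_right (a point): where to push: on the outer face (away from the grip) of the right lever's aluminium blade, at mid-height, level with the bar's axis, 75 mm from the lever's pin. Blade 13 mm tall, 10 mm thick, straight from 35 mm inboard to 20 mm outboard of here; -y of the point runs along it to the tip; x points square through it at the grip (push that way). At rest this face is 55 mm from the grip
- piston_right: steel piston in the right brake's housing, hidden; the lever's short arm meets it at the end of the free stroke and is stopped by it
- brake_right: black housing of the right brake, clamped on the bar inboard of the grip; lies along the bar on the levers' side, up to 45 mm out from the bar's axis, top 22 mm above it; origin on the bar's axis about 102 mm from its middle
- fluid_bottle: white bottle, 44 mm diameter, 115 mm high, loose, on the table beyond the bar; origin at its foot's centre; leave alone
- pedal: bicycle pedal, about 86 x 110 x 28 mm, loose, flat on the table beyond the bar; origin at the centre of its underside; leave alone
- grease_tin: flat round tin, 60 mm diameter, 45 mm high, loose, on the table on the levers' side of the bar; origin at its foot's centre; leave alone
- wrench: steel wrench, 150 mm long, loose, flat on the table on the levers' side of the bar; origin at the middle of its underside; leave alone

How it is judged (in metres and radians):
On the way, in this order (a step that is already met when the one before it is completed fails the run):
1. the front brake's lever (bell side) is held firm against its piston for 0.6 s (((y of bell in the frame of bar above 0 m and (contact force between lever_left and piston_left above 5 N and contact force between the fingers and lever_left above 3 N and value of joint lever_left above 0.15 rad)) or (y of bell in the frame of bar below 0 m and (contact force between lever_right and piston_right above 5 N and contact force between the fingers and lever_right above 3 N and value of joint lever_right above 0.15 rad)))), for 0.6 s.
2. the front brake's lever is let go and back at rest (((y of bell in the frame of bar above 0 m and (value of joint lever_left below 0.04 rad and contact force between the fingers and lever_left below 0.5 N)) or (y of bell in the frame of bar below 0 m and (value of joint lever_right below 0.04 rad and contact force between the fingers and lever_right below 0.5 N)))), for 0.1 s.
3. the other lever is held firm against its piston for 0.6 s, the first staying at rest (((y of bell in the frame of bar above 0 m and ((contact force between lever_right and piston_right above 5 N and contact force between the fingers and lever_right above 3 N and value of joint lever_right above 0.15 rad) and (value of joint lever_left below 0.04 rad and contact force between the fingers and lever_left below 0.5 N))) or (y of bell in the frame of bar below 0 m and ((contact force between lever_left and piston_left above 5 N and contact force between the fingers and lever_left above 3 N and value of joint lever_left above 0.15 rad) and (value of joint lever_right below 0.04 rad and contact force between the fingers and lever_right below 0.5 N))))), for 0.6 s.
At the end, for the whole second after the job is handed in: both levers are back at rest (within 0.04 rad) and untouched, and the bottle, pedal, tin and wrench are within 15 mm of where they stood, at rest (value of joint each of lever_left, lever_right below 0.04 rad and distance of each of fluid_bottle, pedal, grease_tin, wrench from where it was at the start of the episode below 0.015 m and linear speed of each of fluid_bottle, pedal, grease_tin, wrench below 0.02 m/s).
It fails at once if a lever is forced: more than 45 N on it (contact force between the fingers and lever_left above 45 N or contact force between the fingers and lever_right above 45 N).
It fails at once if a lever is pinched, or the grasp point goes in behind its blade ((distance between the grasp point and blade_left below 0.045 m and x of the grasp point in the frame of blade_left above 0 m) or (distance between the grasp point and blade_right below 0.045 m and x of the grasp point in the frame of blade_right above 0 m)).
It fails at once if a loose bystander is pushed, lifted or knocked more than 15 mm (distance of any of fluid_bottle, pedal, grease_tin, wrench from where it was at the start of the episode above 0.015 m).
It also fails if it takes over 72 s, if anything falls off the work surface, if the arm or the gripper's body presses on something with over 40 N, if the wrist force passes 120 N, or if a joint passes its speed limit or range.

## Working session

There is one attempt and no reset: what is moved stays moved. The work goes in short steps, Python scripts to look and compute and a tool call to move; the robot and the scene stay as the last step left them, time stands still between calls to the robot, and variables do not carry over. Pictures are saved under pics/ and viewed, about 8 in all and at most 12, crops included, and the job is handed in when it is done.

Besides the shell and the picture viewer there is one more tool, called after "Emit:" as a command line: name --argument value ..., lists and objects as JSON in quotes. step_arm: Moves the arm, as the interface text tells. Its arguments: {"type":"object","properties":{"increments":{"type":"array","items":{"type":"object","properties":{"tx":{"type":"number"},"ty":{"type":"number"},"tz":{"type":"number"},"ax":{"type":"number"},"ay":{"type":"number"},"az":{"type":"number"},"claw":{"type":"number"}}}},"newtons":{"type":"number"}},"required":["increments"]}

```bash
mkdir -p pics; cat > h.py <<'E'
import numpy as np, cv2
from plant import r, optics
def cap(n):
    c=optics.capture(n); c['K']=np.array([[c['fx'],0,c['cx']],[0,c['fy'],c['cy']],[0,0,1.]]); c['D']=np.array(c['distortion'],float)
    c['R']=np.array(c['R']);c['t']=np.array(c['t']);return c
def ray(c,uv):
    p=cv2.undistortPoints(np.array(uv,float).reshape(-1,1,2),c['K'],c['D']).reshape(-1,2)
    return -c['R'].T@c['t'], np.c_[p,np.ones(len(p))]@c['R']
def onz(c,uv,z):
    o,d=ray(c,uv); return o+d*((z-o[2])/d[:,2])[:,None]
def cloud(c):
    v,u=np.mgrid[0:400,0:640]; o,d=ray(c,np.c_[u.ravel(),v.ravel()])
    return (o+d*c['depth'].reshape(-1,1)).reshape(400,640,3)
E
python3 - <<'E'
from h import *
for n in('top','side'):
    c=cap(n); cv2.imwrite(f'pics/{n}0.png',c['image']); print(n,-c['R'].T@c['t'],c['R'][2],c['fx'],(c['depth']>0).mean())
    np.savez(f'{n}0.npz',P=cloud(c),im=c['image'],d=c['depth'])
print(r.get_state())
E
```

```text
top [0.38143685 0.02745606 1.3353786 ] [ 1.57149593e-01 -2.30231793e-04 -9.87574783e-01] 477.41181910860877 0.99589453125
side [0.09170722 0.76797339 0.95654443] [ 0.37755915 -0.63025007 -0.67840543] 486.97646230169835 0.996109375
{'time_s': 0.1, 'joints': array([-5.25898165e+01,  2.05869934e+01,  6.38952800e-01, -1.67553510e-02,
       -7.01333976e+01, -1.65076948e+01]), 'qd': array([ 0.05402772, -0.14357874,  0.15090274,  0.11735494,  0.06661229,
        0.03356037]), 'joint_torque': array([-4.57777533e-04, -5.84163988e+01,  2.93755835e+01,  7.01553404e+00,
        1.02337101e-02, -6.09327731e-05]), 'tcp_pos': array([ 0.24066985, -0.63021594,  0.2447227 ]), 'eef_rot': array([ 1.79917443e+02, -8.03951842e-03, -1.59103211e+02]), 'contact_force': array([ 0.51609563, -0.76076053,  0.20221254]), 'moment': array([-0.00435087,  0.02409701, -0.04996591]), 'gripper_width': 0.08769192494731108}
```

View pics/top0.png

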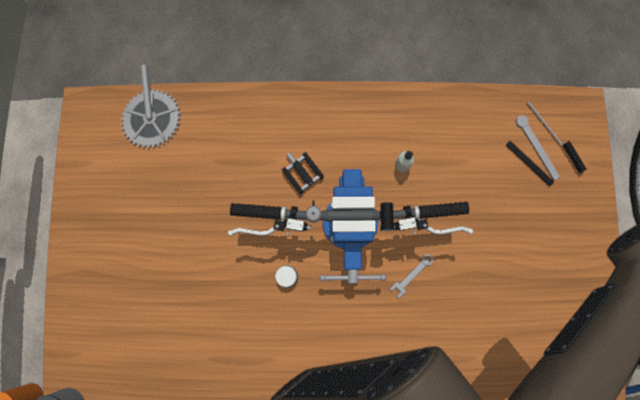

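View pics/side0.png

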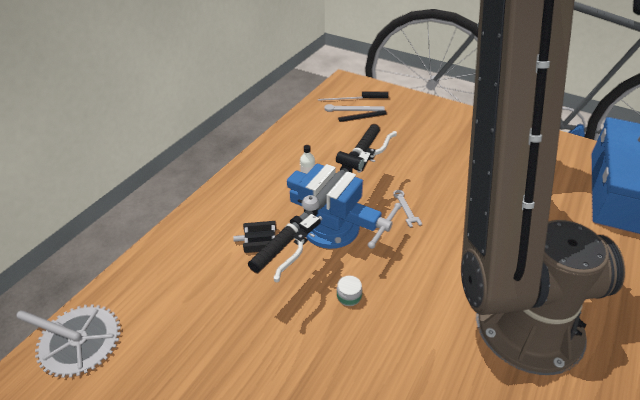

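The top view shows the bell at about (313,213), left of the vise (+y), and the lamp at (387,215). So the left lever is the front one, with its blade near (230–280, 228). The right blade is near (430–472, 230), the tin at (286,277) and the wrench at (412,277).

```bash
python3 - <<'E'
from h import *
c=cap('top'); P=cloud(c); hsv=cv2.cvtColor(c['image'],cv2.COLOR_BGR2HSV); z=P[...,2]
hi=(z>.115)&(z<.20)
for nm,u0,u1 in(('L',222,285),('R',418,480)):
    u=np.arange(640)[None,:]; v=np.arange(400)[:,None]
    box=(u>=u0)&(u<=u1)&(v>190)&(v<245)
    g=box&(hsv[...,2]<70)&hi; b=box&(hsv[...,2]>150)&(hsv[...,1]<70)
    for k,m in(('grip',g),('blade',b)):
        n,l,s,ce=cv2.connectedComponentsWithStats(m.astype(np.uint8)); i=1+s[1:,4].argmax(); m=l==i
        print(nm,k,s[i], 'z med',np.median(z[m]))
        vv,uu=np.nonzero(m)
        Q=onz(c,np.c_[uu,vv],.145 if k=='grip' else .1515)
        if k=='grip':
            f=np.polyfit(Q[:,1],Q[:,0],1); print(' mean',Q.mean(0).round(4),'slope',f,'yrange',Q[:,1].min(),Q[:,1].max())
        else:
            for a in range(s[i,0],s[i,0]+s[i,2],4):
                q=Q[(uu>=a)&(uu<a+1)]; print('  u',a,'y %.4f x %.4f..%.4f'%(q[:,1].mean(),q[:,0].min(),q[:,0].max()))
crop=c['image'][185:295,215:485]; cv2.imwrite('pics/crop.png',cv2.resize(crop,None,fx=2.9,fy=2.9,interpolation=cv2.INTER_CUBIC))
for nm,uv in(('bell',(313,213)),('lamp',(387,215))): print(nm,onz(c,[uv],.185))
for nm,(a,b,e,f) in dict(tin=(270,262,302,294),wrench=(388,252,435,300),screw=(318,265,388,287),pedal=(280,150,325,195),bottle=(392,148,416,180)).items():
    q=P[b:f,a:e].reshape(-1,3); q=q[q[:,2]>(.006 if nm=='wrench' else .015)]; print(nm,q.min(0).round(3),q.max(0).round(3))
E
```

```text
L grip [230 204  56  27 650] z med 0.15767155458719506
 mean [0.5551 0.1967 0.145 ] slope [0.21437861 0.51293375] yrange 0.12929592154373232 0.2695259090200719
L blade [228 227  46   8 186] z med 0.1503122164624935
  u 228 y 0.2718 x 0.5004..0.5080
  u 232 y 0.2618 x 0.5029..0.5105
  u 236 y 0.2518 x 0.5080..0.5156
  u 240 y 0.2417 x 0.5080..0.5156
  u 244 y 0.2315 x 0.5080..0.5131
  u 248 y 0.2214 x 0.5055..0.5131
  u 252 y 0.2113 x 0.5031..0.5106
  u 256 y 0.2012 x 0.5006..0.5081
  u 260 y 0.1911 x 0.5006..0.5081
  u 264 y 0.1811 x 0.5006..0.5081
  u 268 y 0.1711 x 0.5031..0.5106
  u 272 y 0.1612 x 0.5081..0.5182
R grip [419 202  50  17 559] z med 0.1579774481477354
 mean [ 0.5626 -0.2725  0.145 ] slope [-0.08910093  0.53828125] yrange -0.33684765848013587 -0.20977773323921822
R blade [428 226  45   8 189] z med 0.14955845969316028
  u 428 y -0.2297 x 0.5126..0.5176
  u 432 y -0.2398 x 0.5075..0.5151
  u 436 y -0.2499 x 0.5049..0.5125
  u 440 y -0.2600 x 0.5024..0.5099
  u 444 y -0.2703 x 0.5049..0.5124
  u 448 y -0.2806 x 0.5048..0.5124
  u 452 y -0.2909 x 0.5073..0.5149
  u 456 y -0.3013 x 0.5098..0.5174
  u 460 y -0.3117 x 0.5097..0.5199
  u 464 y -0.3220 x 0.5097..0.5173
  u 468 y -0.3322 x 0.5071..0.5147
  u 472 y -0.3425 x 0.5045..0.5121
bell [[0.54861666 0.05798604 0.185     ]]
lamp [[ 0.54351775 -0.12243779  0.185     ]]
tin [0.368 0.027 0.016] [0.428 0.165 1.335]
wrench [ 0.336 -0.276  0.006] [0.458 0.027 1.335]
screw [ 0.381 -0.129  0.085] [0.426 0.045 1.335]
pedal [0.381 0.027 0.015] [0.746 0.153 1.335]
bottle [ 0.381 -0.213  0.016] [0.737 0.027 1.335]
```

View pics/crop.png

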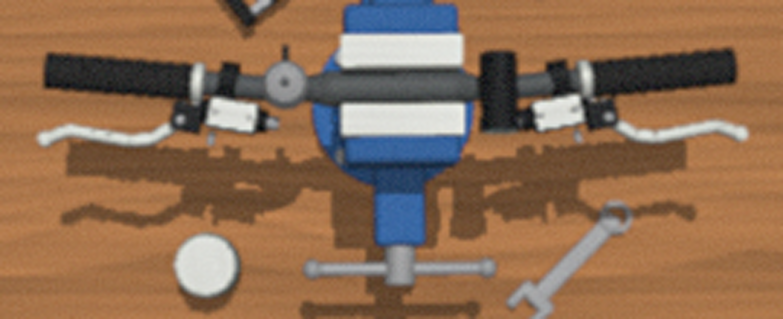

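From the top crop, the left blade runs (45–175, 130) in crop pixels with its pin near (190,118). That puts blade_left at about (0.502, 0.217) and blade_right at about (0.505, −0.283). I'll shut the fingers, turn their backs towards the lever and move to the left side.

Emit:
step_arm --increments '[{"tx":16,"ty":39,"tz":2,"az":2.5,"claw":-1},{"tx":16,"ty":39,"tz":2,"az":2.5,"claw":-1},{"tx":16,"ty":39,"tz":2,"az":2.5,"claw":-1},{"tx":16,"ty":39,"tz":2,"az":2.5,"claw":-1},{"tx":16,"ty":39,"tz":2,"az":2.5,"claw":-1},{"tx":16,"ty":39,"tz":2,"az":2.5,"claw":-1},{"tx":16,"ty":39,"tz":2,"az":2.5,"claw":-1},{"tx":16,"ty":39,"tz":2,"az":2.5,"claw":-1},{"tx":16,"ty":39,"tz":2,"az":2.5,"claw":-1},{"tx":16,"ty":39,"tz":2,"az":2.5,"claw":-1},{"tx":16,"ty":39,"az":2.5,"claw":-1}]' --newtons 20

```text
$.increments[0]: bad value
```

Emit:
step_arm --increments '[{"tx":3,"ty":39,"az":2.5,"claw":-1},{"tx":3,"ty":39,"az":2.5,"claw":-1},{"tx":3,"ty":39,"az":2.5,"claw":-1},{"tx":3,"ty":39,"az":2.5,"claw":-1},{"tx":3,"ty":39,"az":2.5,"claw":-1},{"tx":3,"ty":39,"az":2.5,"claw":-1},{"tx":3,"ty":39,"az":2.5,"claw":-1},{"tx":3,"ty":39,"az":2.5,"claw":-1},{"tx":3,"ty":39,"az":2.5,"claw":-1},{"tx":3,"ty":39,"az":2.5,"claw":-1},{"tx":3,"ty":39,"az":2.5,"claw":-1},{"claw":-1}]'

```text
$.increments[0]: bad value
```

Emit:
step_arm --increments '[{"tx":16,"ty":39,"tz":2,"ax":0,"ay":0,"az":2.5,"claw":-1}]' --newtons 20

```text
time_s: 0.25
tcp_pos: [0.2556, -0.5933, 0.2455]
eef_rot: [179.9, -0.1, -156.8]
contact_force: [1.1, 0.2, 0.1]
gripper_width: 0.0835
```

Emit:
step_arm --increments '[{"tx":16,"ty":39,"tz":2,"ax":0,"ay":0,"az":2.5,"claw":-1},{"tx":16,"ty":39,"tz":2,"ax":0,"ay":0,"az":2.5,"claw":-1},{"tx":16,"ty":39,"tz":2,"ax":0,"ay":0,"az":2.5,"claw":-1},{"tx":16,"ty":39,"tz":2,"ax":0,"ay":0,"az":2.5,"claw":-1},{"tx":16,"ty":39,"tz":2,"ax":0,"ay":0,"az":2.5,"claw":-1},{"tx":16,"ty":39,"tz":2,"ax":0,"ay":0,"az":2.5,"claw":-1},{"tx":16,"ty":39,"tz":2,"ax":0,"ay":0,"az":2.5,"claw":-1},{"tx":16,"ty":39,"tz":2,"ax":0,"ay":0,"az":2.5,"claw":-1},{"tx":16,"ty":39,"tz":2,"ax":0,"ay":0,"az":2.5,"claw":-1},{"tx":16,"ty":39,"tz":0,"ax":0,"ay":0,"az":2.5,"claw":-1}]'

```text
time_s: 1.25
tcp_pos: [0.4171, -0.1999, 0.2659]
eef_rot: [-180.0, 0.0, -131.5]
contact_force: [1.0, 0.7, 0.1]
gripper_width: 0.0056
```

Emit:
step_arm --increments '[{"tx":3,"ty":39,"tz":0,"ax":0,"ay":0,"az":2.5,"claw":-1},{"tx":3,"ty":39,"tz":0,"ax":0,"ay":0,"az":2.5,"claw":-1},{"tx":3,"ty":39,"tz":0,"ax":0,"ay":0,"az":2.5,"claw":-1},{"tx":3,"ty":39,"tz":0,"ax":0,"ay":0,"az":2.5,"claw":-1},{"tx":3,"ty":39,"tz":0,"ax":0,"ay":0,"az":2.5,"claw":-1},{"tx":3,"ty":39,"tz":0,"ax":0,"ay":0,"az":2.5,"claw":-1},{"tx":3,"ty":39,"tz":0,"ax":0,"ay":0,"az":2.5,"claw":-1},{"tx":3,"ty":39,"tz":0,"ax":0,"ay":0,"az":2.5,"claw":-1},{"tx":3,"ty":39,"tz":0,"ax":0,"ay":0,"az":2.5,"claw":-1},{"tx":3,"ty":39,"tz":0,"ax":0,"ay":0,"az":2.5,"claw":-1},{"tx":3,"ty":39,"tz":0,"ax":0,"ay":0,"az":2.5,"claw":-1},{"tx":0,"ty":0,"tz":0,"ax":0,"ay":0,"az":0,"claw":-1}]'

```text
time_s: 2.45
tcp_pos: [0.45, 0.231, 0.2649]
eef_rot: [180.0, -0.0, -103.8]
contact_force: [-0.8, -1.1, 0.5]
gripper_width: 0.0004
```

Now I'll descend to z ≈ 0.150, then check with the side and wrist cameras.

Emit:
step_arm --increments '[{"tx":0,"ty":-4,"tz":-30,"ax":0,"ay":0,"az":0,"claw":-1},{"tx":0,"ty":0,"tz":-30,"ax":0,"ay":0,"az":0,"claw":-1},{"tx":0,"ty":0,"tz":-30,"ax":0,"ay":0,"az":0,"claw":-1},{"tx":0,"ty":0,"tz":-25,"ax":0,"ay":0,"az":0,"claw":-1},{"tx":0,"ty":0,"tz":0,"ax":0,"ay":0,"az":0,"claw":-1},{"tx":0,"ty":0,"tz":0,"ax":0,"ay":0,"az":0,"claw":-1}]'

```text
time_s: 3.05
tcp_pos: [0.4499, 0.2232, 0.1509]
eef_rot: [180.0, -0.1, -104.1]
contact_force: [-0.6, 0.2, 0.6]
gripper_width: 0.0004
```

```bash
python3 - <<'E'
from h import *
a=cap('side');b=cap('wrist')
A=cv2.resize(a['image'][150:320,210:410],None,fx=3,fy=3,interpolation=cv2.INTER_CUBIC); cv2.imwrite('pics/s1.png',A)
cv2.imwrite('pics/w1.png',b['image'])
# project expected blade point & wrist fingertip into side
for n,X in(('blade',(.502,.217,.145)),('tip',(.45,.227,.131))):
    print(n,cv2.projectPoints(np.array([X]),cv2.Rodrigues(a['R'])[0],a['t'],a['K'],a['D'])[0].ravel(),cv2.projectPoints(np.array([X]),cv2.Rodrigues(b['R'])[0],b['t'],b['K'],b['D'])[0].ravel())
print(r.get_state()['contact_force'])
E
```

```text
blade [290.09064307 262.080643  ] [207.78705786 275.5598857 ]
tip [308.29607346 278.91151531] [317.92575676 257.39115025]
[0.28818709 0.47836107 0.71378072]
```

View pics/s1.png

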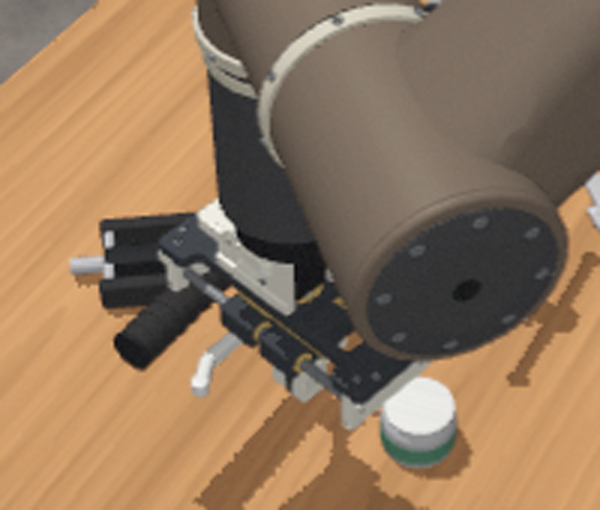

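View pics/w1.png

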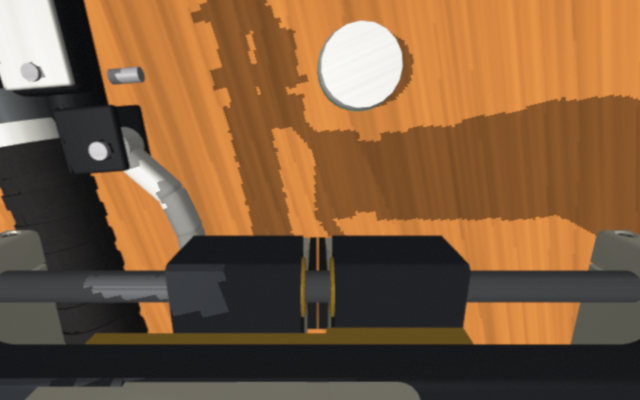

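The wrist view shows the closed fingers (168–468, 240–330) in front of the lever, with the lever's pin screw at (98,150). I'll locate the pin from that, for the 75 mm point.

```bash
python3 - <<'E'
from h import *
b=cap('wrist');P=cloud(b)
print('pin depth',P[150,98],onz(b,[(98,150)],.167))
for uv in((165,175),(190,215),(200,232),(150,170)): print('blade',uv,P[uv[1],uv[0]].round(4))
for uv in((175,260),(240,242),(240,300),(250,290)): print('finger',uv,P[uv[1],uv[0]].round(4))
E
```

```text
pin depth [0.51946546 0.14913726 0.15891993] [[0.51413796 0.14938166 0.167     ]]
blade (165, 175) [0.5027 0.1658 0.1486]
blade (190, 215) [0.4981 0.1854 0.1494]
blade (200, 232) [0.4972 0.1945 0.1479]
blade (150, 170) [0.507  0.162  0.1508]
finger (175, 260) [0.4723 0.179  0.2201]
finger (240, 242) [0.4598 0.1819 0.2099]
finger (240, 300) [0.4593 0.1906 0.2239]
finger (250, 290) [0.4565 0.1888 0.2236]
```

Emit:
step_arm --increments '[{"tx":12,"ty":1,"tz":0,"ax":0,"ay":0,"az":0,"claw":-1},{"tx":12,"ty":1,"tz":0,"ax":0,"ay":0,"az":0,"claw":-1},{"tx":5,"ty":0,"tz":0,"ax":0,"ay":0,"az":0,"claw":-1},{"tx":5,"ty":0,"tz":0,"ax":0,"ay":0,"az":0,"claw":-1},{"tx":5,"ty":0,"tz":0,"ax":0,"ay":0,"az":0,"claw":-1},{"tx":0,"ty":0,"tz":0,"ax":0,"ay":0,"az":0,"claw":-1},{"tx":0,"ty":0,"tz":0,"ax":0,"ay":0,"az":0,"claw":-1}]'

```text
time_s: 3.9
tcp_pos: [0.4886, 0.2253, 0.1504]
eef_rot: [180.0, -0.0, -104.1]
contact_force: [-1.5, 1.0, 0.6]
gripper_width: 0.0006
```

```bash
python3 - <<'E'
from h import *
print(r.get_state()['contact_force'])
b=cap('wrist'); cv2.imwrite('pics/w2.png',b['image'])
E
```

```text
[-1.45371065  1.04952353  0.6446653 ]
```

View pics/w2.png

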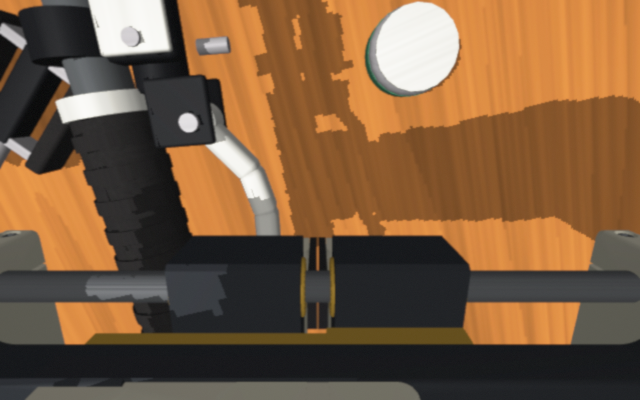

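The blade now meets the finger side at about (268,235), and the force reads about 1.5 N. The lever is in light contact, so I'll push on in small steps.

Emit:
step_arm --increments '[{"tx":3,"ty":0,"tz":0,"ax":0,"ay":0,"az":0,"claw":-1},{"tx":3,"ty":-1,"tz":0,"ax":0,"ay":0,"az":0,"claw":-1},{"tx":3,"ty":0,"tz":0,"ax":0,"ay":0,"az":0,"claw":-1},{"tx":0,"ty":0,"tz":0,"ax":0,"ay":0,"az":0,"claw":-1}]'

```text
time_s: 4.35
tcp_pos: [0.4982, 0.225, 0.1507]
eef_rot: [-180.0, 0.1, -104.1]
contact_force: [-2.5, 5.0, 1.5]
gripper_width: 0.0001
```

Emit:
step_arm --increments '[{"tx":2,"ty":-1,"tz":0,"ax":0,"ay":0,"az":0,"claw":-1},{"tx":2,"ty":0,"tz":0,"ax":0,"ay":0,"az":0,"claw":-1},{"tx":0,"ty":0,"tz":0,"ax":0,"ay":0,"az":0,"claw":-1}]'

```text
time_s: 4.65
tcp_pos: [0.5017, 0.2241, 0.1506]
eef_rot: [180.0, 0.1, -104.1]
contact_force: [-5.4, 5.7, 1.8]
gripper_width: 0.0006
```

The sideways force (+5 N in y) is unexpected, so I'll look before pushing further.

```bash
python3 - <<'E'
from h import *
s=r.get_state();print(s['contact_force'],s['moment'],s['tcp_pos'])
b=cap('wrist'); a=cap('side')
A=cv2.resize(a['image'][190:310,220:380],(533,400),interpolation=cv2.INTER_CUBIC)
cv2.imwrite('pics/w3.png',np.hstack([b['image'][0:260:1,50:500][:, :]*1, cv2.resize(A,(346,260))]))
E
```

```text
[-5.36147078  5.65921754  1.75201018] [2.14084151 1.89504247 0.05643652] [0.50169039 0.22414913 0.15062716]
```

View pics/w3.png

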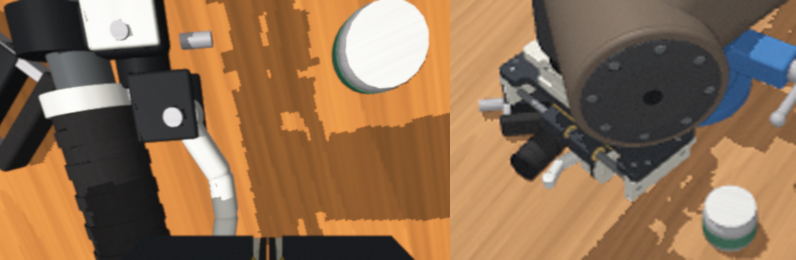

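The crop shows the lever swung partly in and nothing else touching the fingers. The blade sits outboard of and in front of its pin, so it slides towards +y as it swings. The +y force is therefore friction from my −y steps; I'll relieve it and push on.

Emit:
step_arm --increments '[{"tx":0,"ty":2,"tz":0,"ax":0,"ay":0,"az":0,"claw":-1},{"tx":1,"ty":1,"tz":0,"ax":0,"ay":0,"az":0,"claw":-1},{"tx":0,"ty":0,"tz":0,"ax":0,"ay":0,"az":0,"claw":-1}]'

```text
time_s: 5.05
tcp_pos: [0.5023, 0.2257, 0.1502]
eef_rot: [179.9, -0.1, -104.1]
contact_force: [-3.5, -1.2, 1.8]
gripper_width: 0.0006
```

Emit:
step_arm --increments '[{"tx":1,"ty":0,"tz":0,"ax":0,"ay":0,"az":0,"claw":-1},{"tx":1,"ty":0,"tz":0,"ax":0,"ay":0,"az":0,"claw":-1},{"tx":0,"ty":0,"tz":0,"ax":0,"ay":0,"az":0,"claw":-1}]'

```text
time_s: 5.35
tcp_pos: [0.5036, 0.2258, 0.1501]
eef_rot: [179.9, -0.1, -104.1]
contact_force: [-9.1, 1.3, 3.3]
gripper_width: 0.0006
```

It is firming up at about 4 N/mm. I'll go to about 15 N and hold.

Emit:
step_arm --increments '[{"tx":1,"ty":0,"tz":0,"ax":0,"ay":0,"az":0,"claw":-1},{"tx":0.8,"ty":0,"tz":0,"ax":0,"ay":0,"az":0,"claw":-1},{"tx":0,"ty":0,"tz":0,"ax":0,"ay":0,"az":0,"claw":-1}]'

```text
time_s: 5.65
tcp_pos: [0.5046, 0.2258, 0.1501]
eef_rot: [179.8, -0.1, -104.1]
contact_force: [-12.8, 1.8, 5.4]
gripper_width: 0.0002
```

Emit:
step_arm --increments '[{"tx":0,"ty":0,"tz":0,"ax":0,"ay":0,"az":0,"claw":-1},{"tx":0,"ty":0,"tz":0,"ax":0,"ay":0,"az":0,"claw":-1},{"tx":0,"ty":0,"tz":0,"ax":0,"ay":0,"az":0,"claw":-1},{"tx":0,"ty":0,"tz":0,"ax":0,"ay":0,"az":0,"claw":-1},{"tx":0,"ty":0,"tz":0,"ax":0,"ay":0,"az":0,"claw":-1}]'

```text
time_s: 6.15
tcp_pos: [0.5046, 0.2258, 0.1501]
eef_rot: [179.8, -0.1, -104.1]
contact_force: [-12.4, 1.6, 6.1]
gripper_width: 0.0008
```

Emit:
step_arm --increments '[{"tx":0.8,"ty":0,"tz":0,"ax":0,"ay":0,"az":0,"claw":-1},{"tx":0,"ty":0,"tz":0,"ax":0,"ay":0,"az":0,"claw":-1},{"tx":0,"ty":0,"tz":0,"ax":0,"ay":0,"az":0,"claw":-1},{"tx":0,"ty":0,"tz":0,"ax":0,"ay":0,"az":0,"claw":-1},{"tx":0,"ty":0,"tz":0,"ax":0,"ay":0,"az":0,"claw":-1},{"tx":0,"ty":0,"tz":0,"ax":0,"ay":0,"az":0,"claw":-1},{"tx":0,"ty":0,"tz":0,"ax":0,"ay":0,"az":0,"claw":-1},{"tx":0,"ty":0,"tz":0,"ax":0,"ay":0,"az":0,"claw":-1},{"tx":0,"ty":0,"tz":0,"ax":0,"ay":0,"az":0,"claw":-1},{"tx":0,"ty":0,"tz":0,"ax":0,"ay":0,"az":0,"claw":-1},{"tx":0,"ty":0,"tz":0,"ax":0,"ay":0,"az":0,"claw":-1},{"tx":0,"ty":0,"tz":0,"ax":0,"ay":0,"az":0,"claw":-1}]'

```text
time_s: 7.35
tcp_pos: [0.505, 0.2258, 0.15]
eef_rot: [179.8, -0.1, -104.1]
contact_force: [-13.5, 1.8, 6.5]
gripper_width: 0.0006
```

Emit:
step_arm --increments '[{"tx":-5,"ty":0,"tz":0,"ax":0,"ay":0,"az":0,"claw":-1},{"tx":-8,"ty":0,"tz":0,"ax":0,"ay":0,"az":0,"claw":-1},{"tx":-10,"ty":0,"tz":0,"ax":0,"ay":0,"az":0,"claw":-1},{"tx":-12,"ty":0,"tz":0,"ax":0,"ay":0,"az":0,"claw":-1},{"tx":-10,"ty":0,"tz":0,"ax":0,"ay":0,"az":0,"claw":-1},{"tx":-10,"ty":0,"tz":0,"ax":0,"ay":0,"az":0,"claw":-1},{"tx":0,"ty":0,"tz":0,"ax":0,"ay":0,"az":0,"claw":-1},{"tx":0,"ty":0,"tz":0,"ax":0,"ay":0,"az":0,"claw":-1},{"tx":0,"ty":0,"tz":0,"ax":0,"ay":0,"az":0,"claw":-1}]'

```text
time_s: 8.25
tcp_pos: [0.4527, 0.2267, 0.1507]
eef_rot: [-180.0, 0.0, -104.1]
contact_force: [0.8, 0.2, -0.3]
gripper_width: 0.0007
```

```bash
python3 - <<'E'
from h import *
print(r.get_state()['contact_force'])
b=cap('wrist'); cv2.imwrite('pics/w4.png',b['image'])
P=cloud(b); hsv=cv2.cvtColor(b['image'],cv2.COLOR_BGR2HSV)
m=(P[...,2]>.135)&(P[...,2]<.16)&(P[...,0]>.48)&(P[...,0]<.53)&(P[...,1]>.16)&(hsv[...,2]>120)&(hsv[...,1]<60)
q=P[m]
for y in np.arange(.165,.24,.01):
    s=q[abs(q[:,1]-y)<.002]; 
    if len(s): print(round(y,3),s[:,0].min().round(4))
E
```

```text
[ 0.77195324  0.16239888 -0.30194984]
0.165 0.502
0.175 0.4986
0.185 0.4969
0.195 0.4974
```

View pics/w4.png

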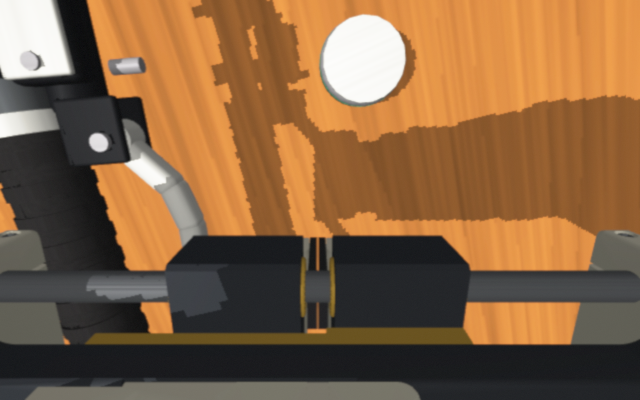

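The left lever is back at its resting place: same pixels as before the push, pin at (98,142), and about 0 N. Now I'll go up, across to the right lever in mirror image, and down.

Emit:
step_arm --increments '[{"tx":0,"ty":0,"tz":35,"ax":0,"ay":0,"az":0,"claw":-1},{"tx":0,"ty":0,"tz":40,"ax":0,"ay":0,"az":0,"claw":-1},{"tx":0,"ty":0,"tz":35,"ax":0,"ay":0,"az":0,"claw":-1},{"tx":0,"ty":-40,"tz":0,"ax":0,"ay":0,"az":2,"claw":-1},{"tx":0,"ty":-40,"tz":0,"ax":0,"ay":0,"az":2,"claw":-1},{"tx":0,"ty":-40,"tz":0,"ax":0,"ay":0,"az":2,"claw":-1},{"tx":0,"ty":-40,"tz":0,"ax":0,"ay":0,"az":2,"claw":-1},{"tx":0,"ty":-40,"tz":0,"ax":0,"ay":0,"az":2,"claw":-1},{"tx":0,"ty":-40,"tz":0,"ax":0,"ay":0,"az":2,"claw":-1},{"tx":0,"ty":-40,"tz":0,"ax":0,"ay":0,"az":2,"claw":-1}]'

```text
time_s: 9.3
tcp_pos: [0.4524, -0.0553, 0.2607]
eef_rot: [-180.0, 0.0, -90.0]
contact_force: [1.4, -0.6, 0.3]
gripper_width: 0.0004
```

Emit:
step_arm --increments '[{"tx":0,"ty":-40,"tz":0,"ax":0,"ay":0,"az":2,"claw":-1},{"tx":0,"ty":-40,"tz":0,"ax":0,"ay":0,"az":2,"claw":-1},{"tx":0,"ty":-40,"tz":0,"ax":0,"ay":0,"az":2,"claw":-1},{"tx":0,"ty":-40,"tz":0,"ax":0,"ay":0,"az":2,"claw":-1},{"tx":0,"ty":-40,"tz":0,"ax":0,"ay":0,"az":3,"claw":-1},{"tx":0,"ty":-40,"tz":0,"ax":0,"ay":0,"az":3,"claw":-1},{"tx":0,"ty":0,"tz":0,"ax":0,"ay":0,"az":0,"claw":-1},{"tx":0,"ty":0,"tz":0,"ax":0,"ay":0,"az":0,"claw":-1}]'

```text
time_s: 10.1
tcp_pos: [0.452, -0.2946, 0.2598]
eef_rot: [179.9, 0.0, -76.3]
contact_force: [-0.5, 0.4, 0.2]
gripper_width: 0.0005
```

Emit:
step_arm --increments '[{"tx":0,"ty":0,"tz":-30,"ax":0,"ay":0,"az":0,"claw":-1},{"tx":0,"ty":0,"tz":-40,"ax":0,"ay":0,"az":0,"claw":-1},{"tx":0,"ty":0,"tz":-40,"ax":0,"ay":0,"az":0,"claw":-1},{"tx":0,"ty":0,"tz":0,"ax":0,"ay":0,"az":0,"claw":-1},{"tx":0,"ty":0,"tz":0,"ax":0,"ay":0,"az":0,"claw":-1}]'

```text
time_s: 10.6
tcp_pos: [0.4528, -0.2931, 0.1513]
eef_rot: [179.9, -0.0, -76.0]
contact_force: [0.1, 0.2, 0.1]
gripper_width: 0.0001
```

```bash
python3 - <<'E'
from h import *
print(r.get_state()['contact_force'])
b=cap('wrist'); cv2.imwrite('pics/w5.png',b['image']); np.save('P5.npy',cloud(b))
E
```

```text
[0.10169425 0.15499272 0.11872938]
```

View pics/w5.png

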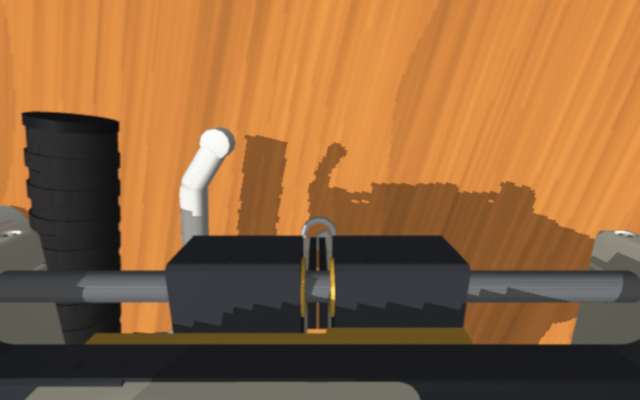

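The right blade's tip (218,142) and grip (22–118, 115–330) are seen on the outboard side, with the fingers squarely in front of the blade. Advancing.

Emit:
step_arm --increments '[{"tx":12,"ty":0,"tz":0,"ax":0,"ay":0,"az":0,"claw":-1},{"tx":12,"ty":0,"tz":0,"ax":0,"ay":0,"az":0,"claw":-1},{"tx":6,"ty":0,"tz":0,"ax":0,"ay":0,"az":0,"claw":-1},{"tx":5,"ty":0,"tz":0,"ax":0,"ay":0,"az":0,"claw":-1},{"tx":4,"ty":0,"tz":0,"ax":0,"ay":0,"az":0,"claw":-1},{"tx":4,"ty":-1,"tz":0,"ax":0,"ay":0,"az":0,"claw":-1},{"tx":0,"ty":0,"tz":0,"ax":0,"ay":0,"az":0,"claw":-1}]'

```text
time_s: 11.35
tcp_pos: [0.4954, -0.2947, 0.1504]
eef_rot: [180.0, 0.0, -76.1]
contact_force: [-1.2, -0.3, 1.2]
gripper_width: 0.0004
```

Emit:
step_arm --increments '[{"tx":3,"ty":0,"tz":0,"ax":0,"ay":0,"az":0,"claw":-1},{"tx":3,"ty":0,"tz":0,"ax":0,"ay":0,"az":0,"claw":-1},{"tx":3,"ty":0,"tz":0,"ax":0,"ay":0,"az":0,"claw":-1},{"tx":0,"ty":0,"tz":0,"ax":0,"ay":0,"az":0,"claw":-1}]'

```text
time_s: 11.75
tcp_pos: [0.504, -0.2955, 0.1505]
eef_rot: [179.9, -0.0, -76.1]
contact_force: [-3.8, -5.5, 1.0]
gripper_width: 0.0002
```

Emit:
step_arm --increments '[{"tx":1,"ty":-2,"tz":0,"ax":0,"ay":0,"az":0,"claw":-1},{"tx":2,"ty":0,"tz":0,"ax":0,"ay":0,"az":0,"claw":-1},{"tx":0,"ty":0,"tz":0,"ax":0,"ay":0,"az":0,"claw":-1}]'

```text
time_s: 12.05
tcp_pos: [0.5058, -0.2967, 0.1501]
eef_rot: [179.8, 0.1, -76.1]
contact_force: [-8.1, -1.3, 2.3]
gripper_width: 0.0003
```

Emit:
step_arm --increments '[{"tx":1.5,"ty":0,"tz":0,"ax":0,"ay":0,"az":0,"claw":-1},{"tx":0,"ty":0,"tz":0,"ax":0,"ay":0,"az":0,"claw":-1}]'

```text
time_s: 12.25
tcp_pos: [0.5065, -0.2967, 0.1501]
eef_rot: [179.7, 0.1, -76.1]
contact_force: [-10.2, -3.2, 4.3]
gripper_width: 0.0003
```

Emit:
step_arm --increments '[{"tx":1.5,"ty":0,"tz":0,"ax":0,"ay":0,"az":0,"claw":-1},{"tx":0,"ty":0,"tz":0,"ax":0,"ay":0,"az":0,"claw":-1},{"tx":0,"ty":0,"tz":0,"ax":0,"ay":0,"az":0,"claw":-1},{"tx":0,"ty":0,"tz":0,"ax":0,"ay":0,"az":0,"claw":-1}]'

```text
time_s: 12.65
tcp_pos: [0.5071, -0.2967, 0.15]
eef_rot: [179.7, 0.1, -76.1]
contact_force: [-12.4, -2.7, 5.2]
gripper_width: 0.0005
```

Emit:
step_arm --increments '[{"tx":0,"ty":0,"tz":0,"ax":0,"ay":0,"az":0,"claw":-1},{"tx":0,"ty":0,"tz":0,"ax":0,"ay":0,"az":0,"claw":-1},{"tx":0,"ty":0,"tz":0,"ax":0,"ay":0,"az":0,"claw":-1},{"tx":0,"ty":0,"tz":0,"ax":0,"ay":0,"az":0,"claw":-1},{"tx":0,"ty":0,"tz":0,"ax":0,"ay":0,"az":0,"claw":-1},{"tx":0,"ty":0,"tz":0,"ax":0,"ay":0,"az":0,"claw":-1},{"tx":0,"ty":0,"tz":0,"ax":0,"ay":0,"az":0,"claw":-1},{"tx":0,"ty":0,"tz":0,"ax":0,"ay":0,"az":0,"claw":-1},{"tx":0,"ty":0,"tz":0,"ax":0,"ay":0,"az":0,"claw":-1},{"tx":0,"ty":0,"tz":0,"ax":0,"ay":0,"az":0,"claw":-1}]'

```text
time_s: 13.65
tcp_pos: [0.5071, -0.2967, 0.1501]
eef_rot: [179.7, 0.1, -76.1]
contact_force: [-11.4, -2.1, 5.6]
gripper_width: 0.0004
```

```bash
python3 - <<'E'
from h import *
print(r.get_state()['contact_force'])
# tip ball rest vs pressed: bright, z~.145, outermost -y
b=cap('wrist');P1=cloud(b);P0=np.load('P5.npy');im0=cv2.imread('pics/w5.png')
for P,im in((P0,im0),(P1,b['image'])):
    m=(P[...,2]>.13)&(P[...,2]<.165)&(P[...,1]<-.31)&(P[...,0]>.46)&(im.min(2)>130)
    q=P[m]; s=q[q[:,1]<q[:,1].min()+.012]; print(len(q),s.mean(0).round(4))
E
```

```text
[-11.4294675   -2.09867611   5.64789051]
1934 [ 0.5069 -0.3385  0.1519]
1862 [ 0.5388 -0.3383  0.1518]
```

The tip has swung 32 mm at about 127 mm from its pin, roughly 0.25 rad, and it has been held at about 12 N for well over a second. Releasing and retreating.

Emit:
step_arm --increments '[{"tx":-5,"ty":0,"tz":0,"ax":0,"ay":0,"az":0,"claw":-1},{"tx":-8,"ty":0,"tz":0,"ax":0,"ay":0,"az":0,"claw":-1},{"tx":-10,"ty":0,"tz":0,"ax":0,"ay":0,"az":0,"claw":-1},{"tx":-12,"ty":0,"tz":0,"ax":0,"ay":0,"az":0,"claw":-1},{"tx":-12,"ty":0,"tz":0,"ax":0,"ay":0,"az":0,"claw":-1},{"tx":-10,"ty":0,"tz":0,"ax":0,"ay":0,"az":0,"claw":-1},{"tx":0,"ty":0,"tz":40,"ax":0,"ay":0,"az":0,"claw":-1},{"tx":0,"ty":0,"tz":40,"ax":0,"ay":0,"az":0,"claw":-1},{"tx":0,"ty":0,"tz":30,"ax":0,"ay":0,"az":0,"claw":-1},{"tx":-10,"ty":-40,"tz":0,"ax":0,"ay":0,"az":0,"claw":-1},{"tx":-15,"ty":-40,"tz":0,"ax":0,"ay":0,"az":0,"claw":-1},{"tx":-20,"ty":-40,"tz":0,"ax":0,"ay":0,"az":0,"claw":-1}]'

```text
time_s: 14.9
tcp_pos: [0.4081, -0.4175, 0.2612]
eef_rot: [-179.9, -0.1, -76.0]
contact_force: [1.5, -0.5, 0.1]
gripper_width: 0.0006
```

Emit:
step_arm --increments '[{"tx":-20,"ty":-40,"tz":0,"ax":0,"ay":0,"az":0,"claw":-1},{"tx":-20,"ty":-40,"tz":0,"ax":0,"ay":0,"az":0,"claw":-1},{"tx":-20,"ty":-40,"tz":0,"ax":0,"ay":0,"az":0,"claw":-1},{"tx":0,"ty":0,"tz":0,"ax":0,"ay":0,"az":0,"claw":-1},{"tx":0,"ty":0,"tz":0,"ax":0,"ay":0,"az":0,"claw":-1},{"tx":0,"ty":0,"tz":0,"ax":0,"ay":0,"az":0,"claw":-1}]'

```text
time_s: 15.5
tcp_pos: [0.3483, -0.536, 0.2606]
eef_rot: [-180.0, 0.0, -76.1]
contact_force: [0.8, 0.4, 0.4]
gripper_width: 0.0002
```

```bash
python3 - <<'E'
from h import *
print(r.get_state()['contact_force'])
c=cap('top'); im0=cv2.imread('pics/top0.png'); d=cv2.absdiff(c['image'],im0).max(2)
for nm,(a,b,e,f) in dict(leverL=(225,200,285,240),leverR=(418,200,476,240),tin=(270,262,302,294),wrench=(388,252,435,300),pedal=(280,150,325,195),bottle=(392,148,416,180)).items():
    print(nm,'changed px',int((d[b:f,a:e]>60).sum()))
cv2.imwrite('pics/end.png',cv2.resize(c['image'][140:310,215:485],None,fx=2.9,fy=2.9,interpolation=cv2.INTER_CUBIC))
E
```

```text
[0.80107472 0.44229737 0.39529208]
leverL changed px 0
leverR changed px 0
tin changed px 0
wrench changed px 0
pedal changed px 0
bottle changed px 0
```

View pics/end.png

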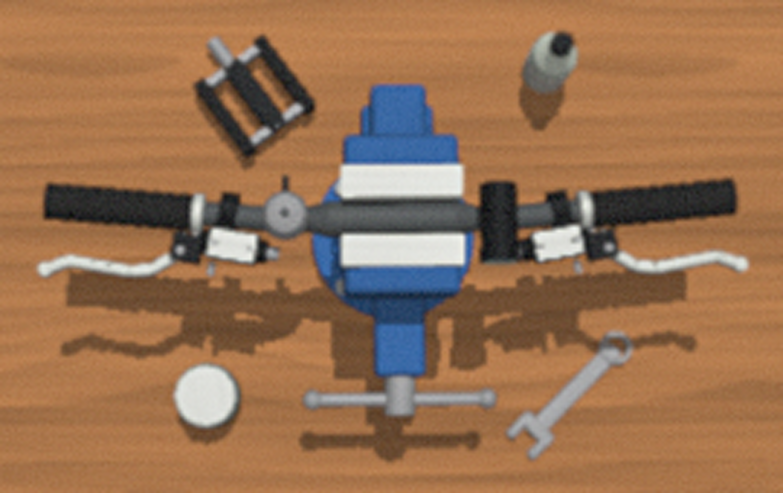

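Both levers are back at rest, with tips at (45,268) and (742,263), and the tin, wrench, pedal and bottle are unmoved. Handing in.

```bash
python3 -c "
from plant import r
r.close_job(); print(r.get_state()['time_s'])"
```

```text
the job is handed in; nothing more can be done
the job is handed in; nothing more can be done
```

I checked both brakes with the backs of the closed fingers and handed the job in at about 15.5 s. No verdict was reported.

- **Front brake (left lever, bell side):** it came up firm and I held it at 12–13 N for about 1.7 s. Afterwards it sprang back to rest.
- **Other brake (right lever):** it came up firm at about 0.25 rad by the wrist camera. I held it at 11–12 N for about 1.4 s, and it also sprang back to rest.

**Last checks:** the final top picture showed no changed pixels against the first one at either lever, the tin, wrench, pedal or bottle. The arm was clear, with a residual force reading of about 1 N.

**What disagreed:** while pushing each lever, a sideways force of 5–6 N showed up. I put it down to friction as the blade slid along the finger, and it dropped when I eased the fingers outboard. An upward force of about 6 N during the holds I also took for friction; I did not track it down.

I did not measure the left lever's angle when pressed. From how far the fingers travelled it was roughly 0.25 rad.

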